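Snap the padlocks shut in order

TASK

Three serviced padlocks stand open on the bench: with the fingertips, press lightly on the top of each shackle until it is fully home - first the small lock, then the medium one, then the large one. Do not pick up, topple or shift any lock, leave the long-shackled lock open, and leave the other things on the bench where they are.

Things in the scene. Friction and masses are not known exactly. Their poses are not given: they have to be found in the camera images.
- lock_small: the small padlock: loose brass block standing upright on the bench, 24 deep (its x) x 40 wide (its y) x 36 tall (mm), about 200 g, shackle included: a steel shackle of 6 mm bar arching over its top in its y-z plane. Origin: centre of the underside, z up. It could topple if pressed off its middle.
- crown_small (a point): top of the shackle's arch on the small padlock, above the middle of the body; moves with the shackle. 34 mm above the brass body's top (70 mm above the bench) with the shackle fully up, 12 mm lower when fully home. The arch has a short level stretch here, along the lock's y, 6 mm thick.
- shackle_small (a joint): how far that shackle is pushed down, m: 0 fully up (one leg's end 4 mm clear of the body), 0.012 fully home (hard stop; the free leg's end is then 8 mm inside the body). Starts 0 to 3 mm down. Slides straight down against a steady drag of about 4 N, more if pushed fast, no spring: it stays where it is left.
- lock_medium: the medium padlock: loose brass block standing upright on the bench, 30 deep (its x) x 56 wide (its y) x 48 tall (mm), about 430 g, shackle included: a steel shackle of 8 mm bar arching over its top in its y-z plane. Origin: centre of the underside, z up. It could topple if pressed off its middle.
- crown_medium (a point): top of the shackle's arch on the medium padlock, above the middle of the body; moves with the shackle. 42 mm above the brass body's top (90 mm above the bench) with the shackle fully up, 12 mm lower when fully home. The arch has a short level stretch here, along the lock's y, 8 mm thick.
- shackle_medium (a joint): how far that shackle is pushed down, m: 0 fully up (one leg's end 4 mm clear of the body), 0.012 fully home (hard stop; the free leg's end is then 8 mm inside the body). Starts 0 to 3 mm down. Slides straight down against a steady drag of about 4 N, more if pushed fast, no spring: it stays where it is left.
- lock_large: the large padlock: loose brass block standing upright on the bench, 36 deep (its x) x 76 wide (its y) x 62 tall (mm), about 880 g, shackle included: a steel shackle of 11 mm bar arching over its top in its y-z plane. Origin: centre of the underside, z up. It could topple if pressed off its middle.
- crown_large (a point): top of the shackle's arch on the large padlock, above the middle of the body; moves with the shackle. 48 mm above the brass body's top (110 mm above the bench) with the shackle fully up, 12 mm lower when fully home. The arch has a short level stretch here, along the lock's y, 11 mm thick.
- shackle_large (a joint): how far that shackle is pushed down, m: 0 fully up (one leg's end 4 mm clear of the body), 0.012 fully home (hard stop; the free leg's end is then 8 mm inside the body). Starts 0 to 3 mm down. Slides straight down against a steady drag of about 4 N, more if pushed fast, no spring: it stays where it is left.
- lock_long: the long-shackled padlock (low body, shackle clearly taller than the body; stays open): loose brass block standing upright on the bench, 28 deep (its x) x 50 wide (its y) x 36 tall (mm), about 350 g, shackle included: a steel shackle of 7 mm bar arching over its top in its y-z plane. Origin: centre of the underside, z up. It could topple if pressed off its middle.
- crown_long (a point): top of the shackle's arch on the long-shackled padlock, above the middle of the body; moves with the shackle. 72 mm above the brass body's top (108 mm above the bench) with the shackle fully up, 12 mm lower when fully home. The arch has a short level stretch here, along the lock's y, 7 mm thick.
- shackle_long (a joint): how far that shackle is pushed down, m: 0 fully up (one leg's end 4 mm clear of the body), 0.012 fully home (hard stop; the free leg's end is then 8 mm inside the body). Starts 0 to 3 mm down. Slides straight down against a steady drag of about 4 N, more if pushed fast, no spring: it stays where it is left.
- cylinder: loose brass lock cylinder lying flat, 60 x 40 x 17 mm, origin under it; bystander
- key: loose steel key blank lying flat, 64 mm long, 4 mm thick, origin under it; bystander
- oil: loose amber oil bottle, 40 mm diameter, 100 mm tall, origin under its centre; bystander
- jar: loose clear jar with steel lid, 56 mm diameter, 60 mm tall, origin under its centre; bystander
- screwdriver: loose screwdriver with black handle, 180 mm long, lying; origin under its middle; bystander
- tray: loose grey open tray with two pockets, 100 x 140 x 35 mm, origin under its centre; bystander
Things that resemble listed ones, but are neither listed nor needed, are in the scene too. Leave any red look-alike of the lock_large alone.

How it is judged:
By the outcome, as a careful person would: the job done as asked, in the order asked, and still so for the second after the job is handed in, with the robot touching nothing.
It also fails if it takes over 48 s, if anything falls off the work surface, if the arm or the gripper's body presses on something with over 40 N, if the wrist force passes 120 N, or if a joint passes its speed limit or range.

ROBOT

A 6-joint arm with a two-finger parallel gripper is mounted at the origin on the work surface. World frame = base frame: x ahead of the robot, y to its left, z up, the work surface at z = 0. Lengths are in m, angles in rad, forces in N, time in s.
With the tool pointing down it reaches from about 0.275 to 0.75 m from the base axis. Payload 10.2 kg.
Tool frame: the origin (TCP) lies midway between the tips of the shut fingers; the grasp point (between the pads) lies 19 mm behind it (env.hold_point_z is the distance from the TCP to the grasp point, in m); z points along the fingers, y is the line along which they close (so a half turn about z gives the same grasp; the last joint's range is limited). The gripper opens to 85 mm and grips with 20 to 120 N. Pads are 22 mm wide; open, the fingers measure 114 mm over their backs; the gripper's body (76 mm by 85 mm) begins 54 mm behind the grasp point. The pads swing forward as they close: fully open they stand 13 mm farther back than shut.
Start: joints at [-1.407, 0.313, 1.498, -0, 1.331, -0.223], TCP at [0.198, -0.486, 0.231] pointing down, gripper open.
Joint ranges: [-2.94, 2.94], [-0.97, 2.17], [0.19, 2.56], [-1.23, 4.37], [0.02, 3.11], [-2.88, 2.88]. Speed limits (rad/s): [2.39, 2.39, 3.01, 3.14, 3.14, 3.14].

INTERFACE

Orientations are given as a unit quaternion [x, y, z, w].
In Python, from bench import env, kinematics, monitor, eyes, job gives the robot as it stands. The module is installed in compiled form; this text tells all that it offers. Calls block until the motion is done:
- env.reach(position, orientation): joint-space move of the TCP to a pose.
- env.movel(position, velocity=0.15, frame=None, guard=None): straight line of the TCP; frame=None keeps the orientation; velocity is the mean speed in m/s. With guard (N) it stops when the force on the tool has changed by that much, and returns True; else False.
- env.set_joints(angles): joint-space move.
- env.release() and env.close_gripper(effort=None): open the fingers fully, or close them until they stop; effort is the grip in N (None keeps the last).
- env.hold(seconds).
- kinematics.ik(position, orientation): joint angles nearest the present ones, or None.
- monitor.sense(): the state.
- eyes.grab_frame(name): name is "scene" or "top" or "wrist"; returns a dict with "frame" (384x512x3 uint8, red, green, blue), "mtx" (3x3 intrinsics, pixels), "view" (4x4, takes a point from world to camera coordinates). Camera axes: x right, y down, z forward; pixel columns grow to the right and rows downward; lengths in m; the calibration is good to about 2 mm. A picture is of the moment at which its call begins. There is no depth.
A pose or a line that the arm cannot do raises env.MotionError and nothing moves.
- job.hand_in(): hands the job in; it is judged then, once.
The state is a dict: "clock": time; "joints": joint angles; "qvel": joint speeds; "joint_efforts": joint torques, N m; "position": TCP position; "ee_rot": TCP orientation; "contact_force": force on the tool from outside, world axes, zero at the start; "ft_torque": the same for the moment, N m; "finger_gap": opening from 0.0 (shut) to 1.0 (fully open); "gripper_force": force on a finger pad.
Only numpy, scipy, OpenCV 4.12 (cv2) and the standard library are available. Lean on these libraries where they do the work, as an engineer would, in place of code of your own. Each camera call takes 0.05 s, during which the arm holds its last target. There are 200 camera calls.

## Working session

There is one attempt and no reset: what is moved stays moved. The work goes in short steps, each a Python script; the robot and the scene stay as the last script left them, time stands still between calls to the robot, and variables do not carry over. Pictures are saved under pics/ and viewed, at most 10 in all, crops included, and the job is handed in when it is done.

```bash
mkdir -p pics
python3 - <<'E'
from bench import env,kinematics,monitor,eyes,job
import cv2,numpy as np,pickle
d={}
for n in("scene","top","wrist"):
    f=eyes.grab_frame(n); d[n]=f; cv2.imwrite(f'pics/{n}0.png',f['frame'][:,:,::-1])
    V=f['view']; print(n,f['mtx'].round(1).tolist(),'cam',(-V[:3,:3].T@V[:3,3]).round(3), V[:3,:3].round(2).tolist())
pickle.dump(d,open('f0.pkl','wb'))
s=monitor.sense(); print({k:np.round(v,3) for k,v in s.items()})
a=cv2.resize(d['top']['frame'][:,:,::-1],(800,600),interpolation=cv2.INTER_CUBIC); cv2.imwrite('pics/topL.png',a)
a=cv2.resize(d['scene']['frame'][:,:,::-1],(800,600),interpolation=cv2.INTER_CUBIC); cv2.imwrite('pics/sceneL.png',a)
E
```

```text
scene [[419.0, 0.0, 252.5], [0.0, 419.0, 188.0], [0.0, 0.0, 1.0]] cam [ 1.275 -0.576  0.803] [[0.63, 0.77, -0.01], [0.47, -0.4, -0.79], [-0.62, 0.49, -0.62]]
top [[429.6, 0.0, 256.5], [0.0, 429.6, 194.4], [0.0, 0.0, 1.0]] cam [ 0.486 -0.003  0.993] [[0.01, -1.0, -0.01], [-0.99, -0.01, -0.1], [0.1, 0.01, -0.99]]
wrist [[316.6, 0.0, 255.5], [0.0, 316.6, 196.9], [0.0, 0.0, 1.0]] cam [ 0.275 -0.454  0.374] [[0.38, -0.93, -0.0], [-0.88, -0.36, 0.32], [-0.3, -0.12, -0.95]]
{'clock': np.float64(0.15), 'joints': array([-1.407,  0.313,  1.498, -0.   ,  1.331, -0.223]), 'qvel': array([-0.   , -0.002, -0.001,  0.001, -0.   ,  0.001]), 'joint_efforts': array([ 1.0000e-03, -4.1237e+01, -2.5980e+01, -0.0000e+00,  3.0000e-03,
        0.0000e+00]), 'position': array([ 0.198, -0.486,  0.231]), 'ee_rot': array([ 0.981,  0.192,  0.   , -0.   ]), 'contact_force': array([ 0.335, -0.014, -0.396]), 'ft_torque': array([ 0.017, -0.002, -0.007]), 'gripper_force': np.float64(0.0), 'finger_gap': np.float64(0.997)}
```

View pics/topL.png

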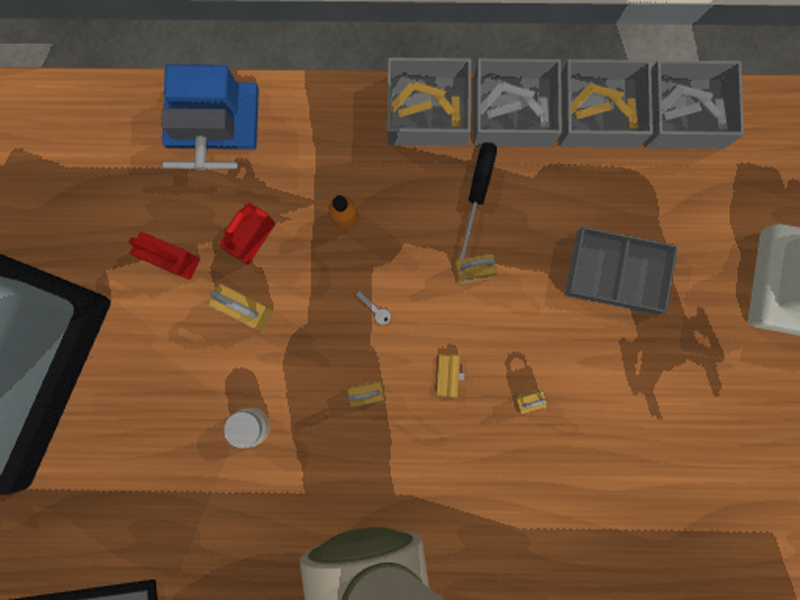

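View pics/sceneL.png

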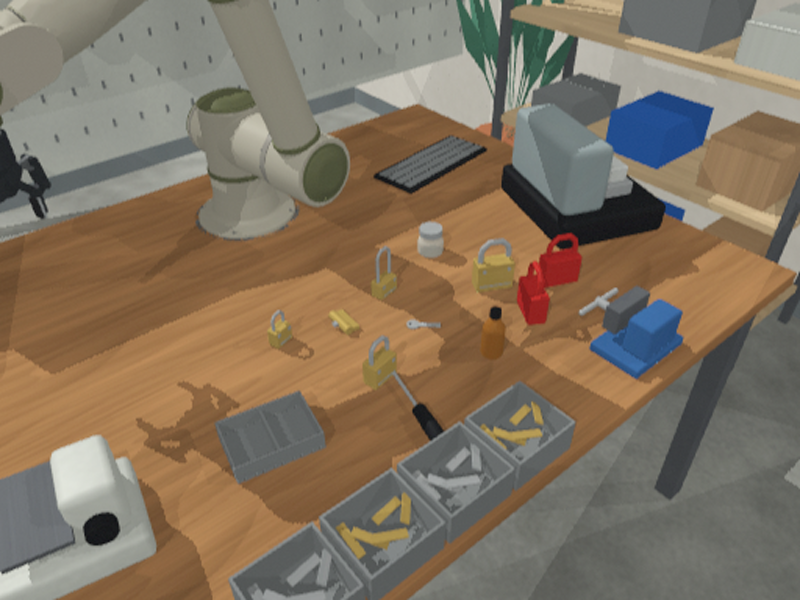

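Top picture (800x600): large brass lock (240,307), long lock (366,394), medium (475,268), small (531,402), and the cylinder at (448,376). There are red look-alikes at (165,256) and (248,232). 
Scene picture: small (280,332), long (384,280) with its tall shackle, medium (380,365), large (492,270), and the red ones at (534,297) and (560,262). 
Candidates for the "small" lock are the small one at (531,402) and the long one at (366,394). By the short shackle and smallest body, I take (531,402). Next I'll crop closely and measure.

```bash
cat > h.py <<'E'
import cv2,numpy as np,pickle
def ray(f,u,v):
    V=f['view'];R=V[:3,:3];c=-R.T@V[:3,3]
    d=R.T@np.linalg.inv(f['mtx'])@np.array([u,v,1.]);return c,d/np.linalg.norm(d)
def plane(f,u,v,z):
    c,d=ray(f,u,v);return c+d*(z-c[2])/d[2]
def proj(f,p):
    q=f['view'][:3,:3]@p+f['view'][:3,3];q=f['mtx']@q;return q[:2]/q[2]
def tri(obs):
    A=np.zeros((3,3));b=np.zeros(3);L=[]
    for f,u,v in obs:
        c,d=ray(f,u,v);P=np.eye(3)-np.outer(d,d);A+=P;b+=P@c;L.append((P,c))
    x=np.linalg.solve(A,b);return x,max(np.linalg.norm(P@(x-c)) for P,c in L)
def brass(im):
    h=cv2.cvtColor(im,cv2.COLOR_RGB2HSV);return cv2.inRange(h,(20,100,60),(32,255,255))
E
python3 - <<'E'
from h import *
d=pickle.load(open('f0.pkl','rb'))
s=1.5625
C={'small':((531,402),(280,328)),'medium':((475,268),(380,360)),'large':((240,307),(492,265)),'long':((366,394),(384,275))}
rows=[]
for i,n in enumerate(('top','scene')):
    f=d[n];m=brass(f['frame'])
    k,lab,st,ce=cv2.connectedComponentsWithStats(m)
    for j in range(1,k):
        if st[j,4]>40:
            r=cv2.minAreaRect(np.argwhere(lab==j)[:,::-1].astype(np.float32))
            print(n,st[j].tolist(),ce[j].round(1),np.round(r[1],1),round(r[2],1),plane(f,*ce[j],.04).round(3))
    out=[]
    for l in C:
        x,y=(np.array(C[l][i])/s).astype(int)
        out.append(cv2.resize(f['frame'][y-25:y+25,x-25:x+25],(200,200),interpolation=cv2.INTER_NEAREST))
        print(l,n,'crop origin',x-25,y-25)
    rows.append(np.hstack(out))
cv2.imwrite('pics/crops.png',np.vstack(rows)[:,:,::-1])
E
```

```text
top [250, 53, 45, 28, 302] [273.9  63.5] [45.1 21.6] 13.0 [ 0.885 -0.031  0.04 ]
top [366, 54, 43, 28, 402] [386.8  65.9] [44.1 22.7] 9.7 [ 0.883 -0.289  0.04 ]
top [255, 64, 22, 10, 90] [266.   69.2] [ 5.4 21.7] 74.1 [ 0.872 -0.012  0.04 ]
top [290, 165, 27, 16, 164] [301.6 173.2] [14.1 25.7] 78.7 [ 0.631 -0.095  0.04 ]
top [134, 182, 41, 29, 337] [155.6 197. ] [38.9 15.7] 26.6 [0.573 0.23  0.04 ]
top [280, 227, 14, 27, 265] [286.5 240.1] [12.9 25.6] 3.8 [ 0.482 -0.062  0.04 ]
top [223, 245, 23, 15, 146] [233.8 251.8] [12.  22.2] 78.7 [0.455 0.053 0.04 ]
top [329, 251, 21, 12, 125] [338.4 256.2] [10.7 18.7] 76.0 [ 0.448 -0.177  0.04 ]
small top crop origin 314 232
medium top crop origin 279 146
large top crop origin 128 171
long top crop origin 209 227
scene [302, 162, 27, 25, 488] [315.1 173.9] [21.6 27.8] 81.3 [0.583 0.226 0.04 ]
scene [238, 174, 16, 18, 178] [245.1 182. ] [12.4 19.1] 48.4 [0.476 0.036 0.04 ]
scene [211, 198, 19, 16, 164] [219.9 205.2] [19.8  9.2] 45.0 [ 0.514 -0.085  0.04 ]
scene [171, 205, 16, 18, 167] [178.2 213.2] [13.1 16.8] 49.4 [ 0.468 -0.193  0.04 ]
scene [232, 222, 22, 27, 347] [242.3 235.1] [18.4 26.1] 51.3 [ 0.649 -0.111  0.04 ]
scene [340, 257, 8, 14, 59] [343.3 264. ] [14.2  4.6] 77.5 [0.881 0.013 0.04 ]
scene [326, 259, 14, 13, 82] [332.5 265. ] [ 4.9 14.8] 45.0 [ 0.867 -0.009  0.04 ]
scene [308, 272, 39, 15, 225] [327.6 277.9] [38.3 13.2] 3.4 [ 0.886 -0.047  0.04 ]
scene [238, 316, 25, 20, 233] [252.3 326. ] [19. 24.] 90.0 [ 0.874 -0.261  0.04 ]
scene [215, 335, 46, 23, 420] [235.8 344. ] [45.3 21.2] 4.4 [ 0.884 -0.313  0.04 ]
small scene crop origin 154 184
medium scene crop origin 218 205
large scene crop origin 289 144
long scene crop origin 220 151
```

View pics/crops.png

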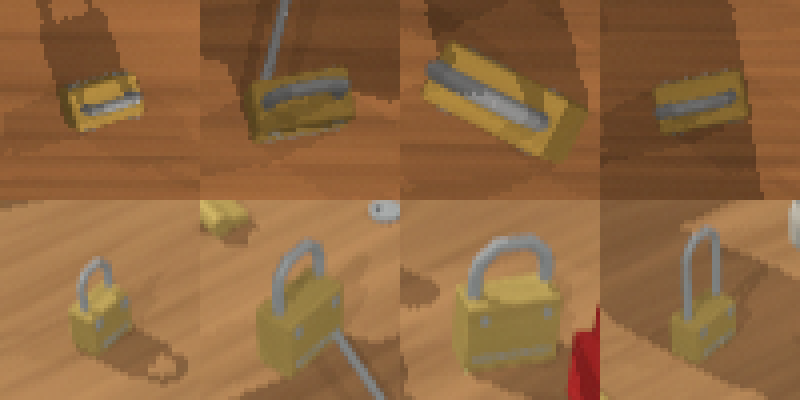

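The crops confirm it: small has a short shackle on the smallest body, long has a tall shackle, and medium and large match their descriptions. Next I'll shut the fingers and look at the small lock with the wrist camera from two places.

```bash
cat >> h.py <<'E'
def q(psi): return [np.cos(psi/2),np.sin(psi/2),0,0]
def look(env,eyes,xy,psi,z,offs=(-.07,-.02)):
    t=np.array([np.cos(psi),np.sin(psi)]);fs=[]
    for i,o in enumerate(offs):
        p=[*(np.array(xy)+o*t),z]
        env.reach(p,q(psi)) if i==0 else env.movel(p,velocity=.1)
        env.hold(.15); fs.append(eyes.grab_frame("wrist"))
    return fs
E
python3 - <<'E'
from h import *
from bench import env,kinematics,monitor,eyes
d=pickle.load(open('f0.pkl','rb'))
P={'small':((342,257.75),(178.2,199)),'medium':((305.75,169.5),(245,215.25)),'large':((149.75,194.75),(317,153))}
X={}
for k,(a,b) in P.items():
    X[k],r=tri([(d['top'],*a),(d['scene'],*b)]);print(k,X[k].round(4),round(r,4))
pickle.dump(X,open('rough.pkl','wb'))
for k,psi in(('medium',np.radians(11)),('large',np.radians(-27))): print(kinematics.ik([*X[k][:2],.12],q(psi)))
env.close_gripper(20)
fs=look(env,eyes,X['small'][:2],np.radians(14),.2)
pickle.dump(fs,open('small.pkl','wb'))
cv2.imwrite('pics/ws.png',cv2.resize(np.hstack([f['frame'] for f in fs]),(800,300),interpolation=cv2.INTER_AREA)[:,:,::-1])
print(monitor.sense()['clock'],monitor.sense()['contact_force'],monitor.sense()['finger_gap'])
E
```

```text
small [ 0.447  -0.1779  0.0694] 0.001
medium [ 0.6346 -0.0953  0.0896] 0.0046
large [0.5742 0.229  0.1103] 0.0043
[-3.31344699e-01  6.64013576e-01  1.25319540e+00 -4.44089210e-16
  1.22438368e+00  1.04746541e+00]
[ 1.90168256e-01  6.14231133e-01  1.33943655e+00 -4.44089210e-16
  1.18792497e+00  2.23220348e+00]
3.2667 [0.27257464 0.32452457 1.13243843] -0.0009365597490157419
```

View pics/ws.png

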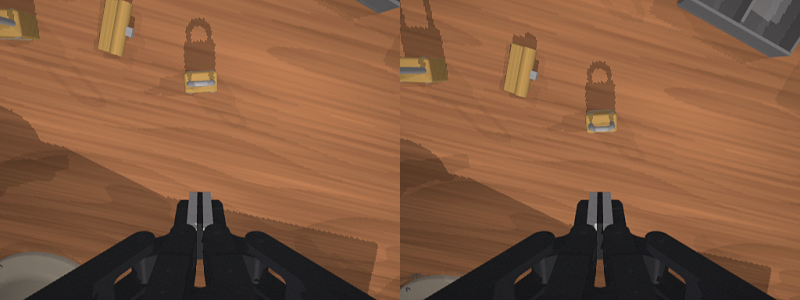

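Both wrist shots show the small lock at (201,82) and (601,121) of the montage, level in the image, so a yaw of 14° is right. The shut fingertips are at the bottom centre. Now I'll refine the crown by mask.

```bash
cat >> h.py <<'E'
def shackle(f,approx,r=26):
    """grey pixels inside the lock's own outline; returns mask rect and brass rect"""
    u,v=proj(f,approx).round().astype(int);u0,v0=max(u-r,0),max(v-r,0)
    c=f['frame'][v0:v+r,u0:u+r];h=cv2.cvtColor(c,cv2.COLOR_RGB2HSV)
    g=cv2.inRange(h,(0,0,60),(179,75,255));b=brass(c)
    def big(m):
        k,l,s,_=cv2.connectedComponentsWithStats(m);return (l==1+np.argmax(s[1:,4])) if k>1 else l>9
    o=[]
    for m in(big(g),big(b)):
        p=np.argwhere(m)[:,::-1].astype(np.float32)+[u0,v0]
        o.append((cv2.minAreaRect(p.astype(np.float32)),p.min(0),p.max(0)))
    return o,c,g,b
E
python3 - <<'E'
from h import *
X=pickle.load(open('rough.pkl','rb'))['small'];fs=pickle.load(open('small.pkl','rb'))
rows=[]
for f in fs:
    o,c,g,b=shackle(f,X);print(proj(f,X).round(1),[[np.round(x,1) if np.ndim(x)<2 and not isinstance(x,tuple) else x for x in (r[0],*r[1:])] for r in o] if 0 else o)
    rows.append(np.hstack([cv2.resize(z,(260,260),interpolation=cv2.INTER_NEAREST) for z in(c,cv2.cvtColor(g,cv2.COLOR_GRAY2RGB),cv2.cvtColor(b,cv2.COLOR_GRAY2RGB))]))
cv2.imwrite('pics/ws2.png',np.vstack(rows)[:,:,::-1])
E
```

```text
[255.7 105. ] [(((256.5456848144531, 106.13959503173828), (8.335905075073242, 35.26728820800781), 85.91438293457031), array([239., 101.]), array([274., 110.])), (((236.0, 107.0), (2.0, 0.0), -90.0), array([236., 106.]), array([236., 108.]))]
[256.5 163.9] [(((257.5235290527344, 161.80587768554688), (11.811261177062988, 33.28628158569336), 85.60128784179688), array([241., 155.]), array([274., 168.])), (((238.0, 147.5), (1.0, 0.0), -90.0), array([238., 147.]), array([238., 148.]))]
```

View pics/ws2.png

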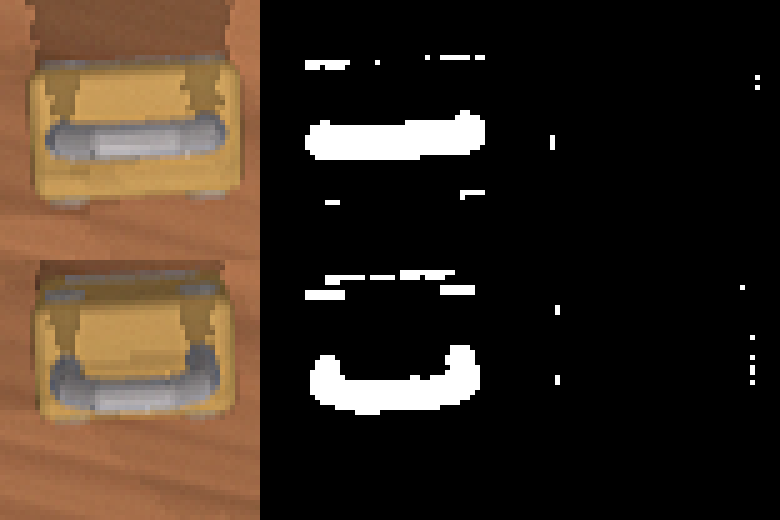

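```bash
cat >> h.py <<'E'
def crown(f,approx,r=26):
    """image of the crown: middle of the bar's run, centre of the bar there"""
    _,_,g,_=shackle(f,approx,r);u,v=proj(f,approx).round().astype(int)
    k,l,s,_=cv2.connectedComponentsWithStats(g);j=1+np.argmax(s[1:,4])
    um=s[j,0]+(s[j,2]-1)/2;yy,xx=np.nonzero(l==j);w=yy[abs(xx-um)<=4]
    return um+max(u-r,0),(w.min()+w.max())/2+max(v-r,0),s[j].tolist()
def press(env,monitor,xy,psi,home,guard=12):
    S=monitor.sense
    env.reach([*xy,home+.06],q(psi)); env.movel([*xy,home+.02],velocity=.06); env.hold(.2)
    f0=S()['contact_force']
    hit=env.movel([*xy,home-.004],velocity=.012,guard=guard);s=S()
    print('hit',hit,'pos',s['position'].round(4),'dF',(s['contact_force']-f0).round(1),'t',round(s['clock'],2))
    return hit
E
python3 - <<'E'
from h import *
from bench import env,monitor
X=pickle.load(open('rough.pkl','rb'))['small'];fs=pickle.load(open('small.pkl','rb'))
obs=[(f,*crown(f,X)[:2]) for f in fs];print([np.round(o[1:],1) for o in obs])
x,r=tri(obs);print('crown',x.round(4),r.round(4),[plane(o[0],*o[1:],.067).round(4) for o in obs])
xy=np.mean([plane(o[0],*o[1:],.067)[:2] for o in obs],0)
if np.linalg.norm(xy-X[:2])<.006:
    press(env,monitor,xy,np.radians(17),.058)
    env.hold(.2);s=monitor.sense();print(s['position'].round(4),s['contact_force'].round(1))
E
```

```text
[array([256.5, 106.5]), array([257.5, 164.5])]
crown [ 0.4459 -0.179   0.066 ] 0.0001 [array([ 0.4459, -0.1789,  0.067 ]), array([ 0.4461, -0.179 ,  0.067 ])]
hit True pos [ 0.4462 -0.1791  0.0578] dF [-1.5  0.9  5.8] t 6.25
[ 0.4462 -0.1791  0.0578] [-0.6  0.9  7.5]
```

Stopped at z = 57.8 mm, and home is 58. I'll push once more to confirm the hard stop, lift straight up, and look at the medium lock.

```bash
cat >> h.py <<'E'
def confirm(env,monitor,guard=8):
    p=monitor.sense()['position'];hit=env.movel([*p[:2],p[2]-.004],velocity=.012,guard=guard);env.hold(.1)
    s=monitor.sense();print('confirm',hit,s['position'].round(4),s['contact_force'].round(1))
    env.movel([*p[:2],p[2]+.015],velocity=.03);env.movel([*p[:2],max(p[2]+.06,.15)],velocity=.1)
E
python3 - <<'E'
from h import *
from bench import env,monitor,eyes
confirm(env,monitor)
X=pickle.load(open('rough.pkl','rb'))['medium']
fs=look(env,eyes,X[:2],np.radians(11),.215)
pickle.dump(fs,open('medium.pkl','wb'))
obs=[(f,*crown(f,X,34)[:2]) for f in fs];print([crown(f,X,34) for f in fs])
x,r=tri(obs);print('crown',x.round(4),r.round(4),[plane(o[0],*o[1:],.086).round(4) for o in obs])
sc=eyes.grab_frame('scene');pickle.dump(sc,open('s1.pkl','wb'))
rows=[]
for f in fs:
    o,c,g,b=shackle(f,X,34);print(o[0][0])
    rows+=[cv2.resize(z,(200,200),interpolation=cv2.INTER_NEAREST) for z in(c,cv2.cvtColor(g,cv2.COLOR_GRAY2RGB))]
old=pickle.load(open('f0.pkl','rb'))['scene']['frame']
r2=[cv2.resize(i[184:234,154:204],(400,400),interpolation=cv2.INTER_NEAREST) for i in(old,sc['frame'])]
cv2.imwrite('pics/m.png',np.vstack([np.hstack(rows),np.hstack(r2)[:400]])[:,:,::-1]);print(monitor.sense()['clock'])
E
```

```text
confirm True [ 0.4464 -0.1791  0.0578] [-1.8  1.8  8.3]
[(np.float64(260.0), np.float64(102.5), [11, 27, 55, 12, 529]), (np.float64(260.0), np.float64(163.0), [13, 20, 51, 17, 508])]
crown [ 0.6364 -0.0983  0.0865] 0.0001 [array([ 0.6364, -0.0984,  0.086 ]), array([ 0.6363, -0.0982,  0.086 ])]
((260.0, 102.5), (53.99999237060547, 10.999998092651367), 0.0)
((260.03619384765625, 159.76019287109375), (15.696499824523926, 50.133670806884766), 87.27368927001953)
10.1
```

View pics/m.png

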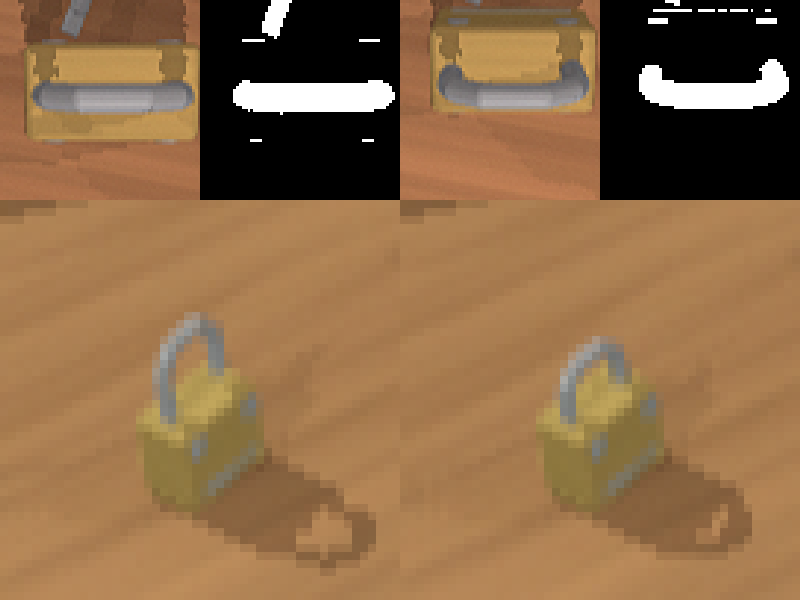

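The small lock's shackle is visibly home (arch at (595,345) against (195,320) before), and the body stands in the same place. The medium lock's masks are clean and level. I'll press it, then look at the large one.

Run:
```python
from h import *
from bench import env,monitor,eyes
press(env,monitor,[.6363,-.0983],np.radians(11.5),.078)
confirm(env,monitor)
X=pickle.load(open('rough.pkl','rb'))['large']
env.movel([*monitor.sense()['position'][:2],.2],velocity=.12)
fs=look(env,eyes,X[:2],np.radians(-27),.235)
pickle.dump(fs,open('large.pkl','wb'))
obs=[(f,*crown(f,X,44)[:2]) for f in fs];print([crown(f,X,44) for f in fs])
x,r=tri(obs);print('crown',x.round(4),r.round(4),[plane(o[0],*o[1:],.104).round(4) for o in obs])
sc=eyes.grab_frame('scene');rows=[]
for f in fs:
    o,c,g,b=shackle(f,X,44);print(o[0][0])
    rows+=[cv2.resize(z,(200,200),interpolation=cv2.INTER_NEAREST) for z in(c,cv2.cvtColor(g,cv2.COLOR_GRAY2RGB))]
old=pickle.load(open('f0.pkl','rb'))['scene']['frame']
r2=[cv2.resize(i[205:255,218:268],(400,400),interpolation=cv2.INTER_NEAREST) for i in(old,sc['frame'])]
cv2.imwrite('pics/l.png',np.vstack([np.hstack(rows),np.hstack(r2)])[:,:,::-1]);print(monitor.sense()['clock'])
```

```text
hit True pos [ 0.6366 -0.0983  0.0779] dF [-1.1  0.9  4.9] t 13.08
confirm True [ 0.6368 -0.0983  0.0779] [-2.2  0.4  6.1]
[(np.float64(248.0), np.float64(109.5), [0, 38, 73, 17, 945]), (np.float64(248.0), np.float64(166.5), [1, 30, 71, 22, 913])]
crown [0.5744 0.2365 0.1042] 0.0005 [array([0.5742, 0.2361, 0.104 ]), array([0.5747, 0.237 , 0.104 ])]
((247.98077392578125, 108.40384674072266), (14.992199897766113, 72.2204818725586), 88.15238952636719)
((248.08181762695312, 162.58197021484375), (20.35210418701172, 70.21649169921875), 87.0390625)
17.875
```

View pics/l.png

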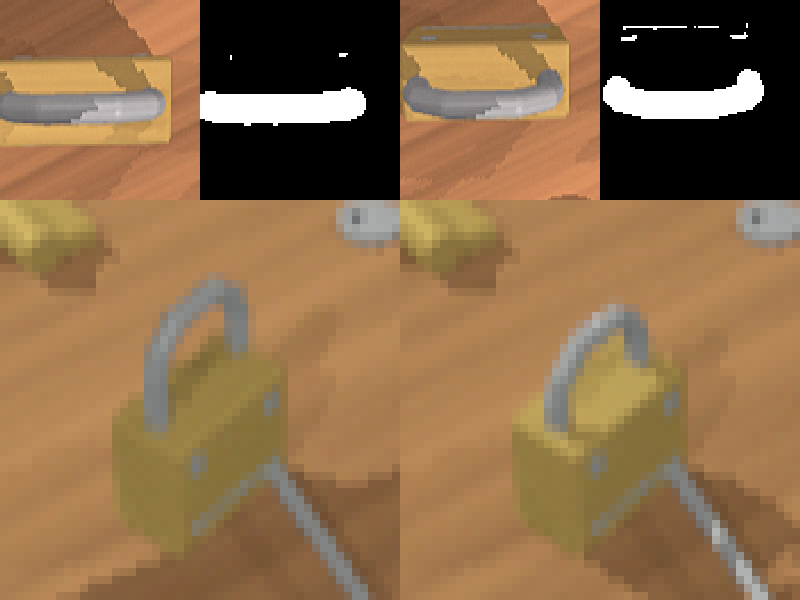

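The medium lock is home (arch at (615,310) against (215,285)) and has not shifted. Next is the large lock, then a final check.

Run:
```python
from h import *
from bench import env,monitor,eyes
press(env,monitor,[.5745,.2368],np.radians(-25),.098)
confirm(env,monitor)
p=monitor.sense()['position'];env.movel([p[0],p[1],.22],velocity=.12)
env.movel([.42,.2,.25],velocity=.12);env.hold(.3)
sc=eyes.grab_frame('scene')['frame'];old=pickle.load(open('f0.pkl','rb'))['scene']['frame']
a=cv2.resize(np.hstack([i[130:270,150:380] for i in(old,sc)]),(800,243),interpolation=cv2.INTER_NEAREST)
b=np.hstack([cv2.resize(i[140:190,289:355],(400,303),interpolation=cv2.INTER_NEAREST) for i in(old,sc)])
cv2.imwrite('pics/end.png',np.vstack([a,b])[:,:,::-1]);print(monitor.sense()['clock'])
```

```text
hit True pos [0.5747 0.2368 0.0979] dF [-1.1 -0.9  5.1] t 20.85
confirm True [0.5747 0.2368 0.0979] [-1.9 -1.1  6.3]
24.9417
```

View pics/end.png

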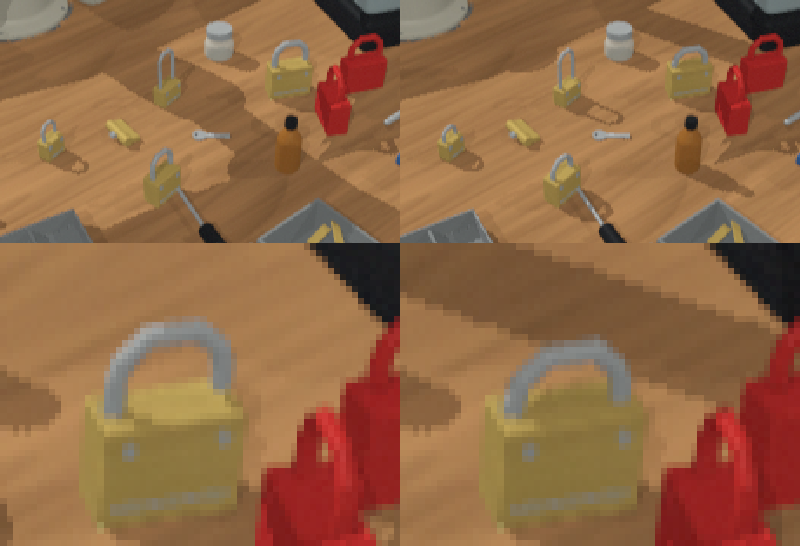

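All three shackles are home: the large arch is now at (570,345), against (170,325) before. The long lock's shackle at (567,55) is still up, and nothing has shifted.

```bash
python3 -c "
from bench import job
print(job.hand_in())"
```

```text
the job is handed in; nothing more can be done
None
```

I pressed the small, medium and large shackles home in that order, each confirmed against its hard stop, left the long-shackled lock open and everything else where it was as far as the pictures show, and handed the job in at about 25 s on the robot's clock.

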